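# Load the purged vial carrier and seat the sampler drawer

### The job

Lift the blue vial carrier with the orange knob straight off its pedestal, out through the round port in the top of the purge enclosure, without bumping the enclosure. Set it down gently, upright, inside the green collar in the sampler's open drawer and let go of it; then push the drawer smoothly and fully home until it clicks in at its detent, and move clear. Leave the other things on the bench where they are.

Things in the scene. Friction and masses are not known exactly. Their poses are not given: they have to be found in the camera images.
- carrier: blue vial carrier: a drum 84 mm in diameter, 24 mm high, with a ring of vials whose white caps reach 36 mm above the underside; on its axis a 14 mm stem carries an orange cylindrical knob, 26 mm in diameter, 50 to 78 mm above the underside (78 mm overall). About 0.3 kg. Origin: centre of the underside; z up. Starts upright on the pedestal, up to 5 mm off its centre
- carrier_grip (a point): point on the carrier's axis at mid-height of the orange knob, 64 mm above the carrier's underside: grasp the knob here from above
- enclosure: the purge enclosure, fixed to the bench: a box 220 x 220 mm and 150 mm high with clear walls and a white 6 mm top wall with a round port. Origin: centre of its underside, on the bench; z up. Walls 5 mm thick. It may stand on the left or on the right.
- enclosure_port (a point): centre of the round port, 150 mm in diameter, at the upper face of the top wall (150 mm above the bench). Directly below it stands an aluminium pedestal whose flat top, 72 mm in diameter, is 60 mm above the bench; the knob of the carrier standing on it reaches 138 mm, just below the port
- sampler: sampler, fixed on the side that the enclosure does not occupy: white cabinet 240 mm wide, 130 mm high, a drawer facing the robot, a hood 180 mm high over its rear 125 mm. Origin: on the bench, on the centre line, 70 mm in front of the closed drawer's face; the cabinet spans 82 to 340 mm ahead of it. Own x axis: the way the drawer is pushed in; z up
- drawer (a joint): how far the drawer stands out, m: 0 = fully home, 0.16 = end of travel; starts 0.115 to 0.15. About 1 N of friction and some damping. A sprung detent resists from 0.019 down to 0.007 with 3 to 4 N (about 5 N of push in all); below about 0.005 it draws the drawer in and holds it at the stop, 0. Let go between 0.009 and 0.018, the drawer creeps back out to about 0.02
- drawer_front (a point): centre line of the drawer's blue front, on its outer face, 84 mm above the bench; the face is 234 mm wide, from 10 to 116 mm above the bench. Moves with the drawer; axes as the sampler's. A finger lip 120 mm long projects 13 mm from it, 99 to 109 mm above the bench; below the lip the face is flat
- drawer_bay (a point): centre of the bay, on the tray floor (19 mm above the bench): the carrier's underside centre belongs here. The bay is a green collar, 98 mm inside, 6 mm high. Moves with the drawer; 68 mm behind its outer face, 35 mm to the sampler's -y side. The front panel's inside is 56 mm from it (top 116 mm above the bench); a fixed row of vials, 34 mm high, begins 92 mm to its +y side
- spare: bystander: an empty grey carrier with a white knob, same size as the blue one, on the bench between the two machines; leave it alone
- amber_bottle: bystander: amber bottle, 64 mm in diameter, 140 mm high; origin at the centre of its underside
- clear_jar: bystander: white jar with a blue cap, 66 mm in diameter, 90 mm high; origin at the centre of its underside
- beaker: bystander: glass beaker, 72 mm in diameter, 95 mm high; origin at the centre of its underside
Mind the look-alikes: they are no part of the job. Leave any brown or red look-alike of the carrier alone.

How it is judged:
By the outcome, as a careful person would: the job done as asked, in the order asked, and still so for the second after the job is handed in, with the robot touching nothing.
It also fails if it takes over 61 s, if anything falls off the work surface, if the arm or the gripper's body presses on something with over 40 N, if the wrist force passes 120 N, or if a joint passes its speed limit or range.

### The arm

A 7-joint arm with a two-finger parallel gripper is mounted at the origin on the work surface. World frame = base frame: x ahead of the robot, y to its left, z up, the work surface at z = 0. Lengths are in m, angles in rad, forces in N, time in s.
With the tool pointing down it reaches from about 0.35 to 0.9 m from the base axis. Payload 19.9 kg.
Tool frame: the origin (TCP) lies on the centre line of the jaws, within the pads' length; the fingertips stand 25 mm ahead of it and the grasp point (between the pads) lies 6 mm ahead of it (env.tcp_to_tips is the distance from the TCP to the fingertips, in m); z points along the fingers, y is the direction in which the jaws open and shut (so a half turn about z gives the same grasp; the last joint's range is limited). The gripper opens to 94 mm and grips with 3 to 60 N. Pads are 16 mm wide; open, the fingers measure 119 mm over their backs; the gripper's body (75 mm by 177 mm) begins 78 mm behind the grasp point.
Start: joints at [-1.268, 0.417, -0.01, 1.614, 0.005, 1.111, -0.053], TCP at [0.211, 0.588, 0.23] pointing down, gripper open.
Joint ranges: [-2.81, 2.81], [-0.39, 2.02], [-1.27, 1.25], [0.06, 2.57], [-1.19, 4.33], [0.19, 2], [-2.82, 2.82]. Speed limits (rad/s): [1.89, 1.89, 2.39, 2.39, 3.01, 3.01, 3.01].

### API

Orientations are given as a rotation vector (axis times angle).
In Python, from cell import env gives the robot as it stands. Calls block until the motion is done:
- env.reach(position, orientation): joint-space move of the TCP to a pose.
- env.move_straight(position, speed=0.15, ori=None, max_force=None): straight line of the TCP; ori=None keeps the orientation; speed is the mean speed in m/s. With max_force (N) it stops when the force on the tool has changed by that much, and returns True; else False.
- env.move_joints(angles): joint-space move.
- env.grip(opening, force=None): finger opening in m; force is the grip in N (None keeps the last); returns when the fingers have stopped.
- env.pause(seconds).
- env.inverse_kinematics(position, orientation): joint angles nearest the present ones, or None.
- env.capture(name): name is "scene" or "top" or "wrist"; returns a dict with "pixels" (400x640x3 uint8, red, green, blue), "vertical_fov" (degrees; the focal length in pixels is half the picture's height over the tangent of half this angle, whatever the lens; pixels are square), "cx", "cy" (the principal point, pixels), "D" ([k1, k2, p1, p2, k3] as OpenCV has them; the pictures are not rectified), "eye" and "orientation" of the camera in the world; the wrist camera has in their place "mount" (4x4, takes a point from camera to tool coordinates, whose origin is the TCP and whose axes are the flange's). Camera axes: x right, y down, z forward; pixel columns grow to the right and rows downward; lengths in m; the calibration is good to about 2 mm. A picture is of the moment at which its call begins: read the wrist's pose just before it. There is no depth.
A pose or a line that the arm cannot do raises env.MotionError and nothing moves.
- env.sign_off(): hands the job in, once; it reports no verdict.
Trained networks look in a picture, given as the dict that the camera call returned (one of the last four; its "shot" number tells which), for a name from the list of things; names that differ only in an ending like _2 or _b are one class to them, and where a whole thing is asked for, a point or a joint stands for the part that bears it (a point fixed in the world has none). Each returns a list of dicts, best first, with "conf" (0 to 1); they miss things now and then, are a little off and sometimes report something else, mostly with a low value. They report only what shows in the picture. A call takes as long as a camera call. They do not tell look-alikes from the thing itself.
- env.find_in(picture, query): "at" ([x, y, z] in m, in world coordinates, good to about 4 mm: the middle of the surface that is visible of it).
- env.regions_of(picture, query): "pixels" (400x640 bool, what is visible of it).
- env.spot_point(picture, query): "at" ([x, y, z] in m, in world coordinates, good to about 4 mm: a listed point, or the origin of a listed thing).
Readings, each from a call of its own:
- env.read_clock(): time.
- env.read_qpos(): joint angles.
- env.read_qvel(): joint speeds.
- env.read_joint_efforts(): joint torques, N m.
- env.read_tcp_pos(): TCP position.
- env.read_tool_rot(): TCP orientation.
- env.read_contact_force(): force on the tool from outside, world axes, zero at the start.
- env.read_ft_torque(): the same for the moment, N m.
- env.read_width(): finger opening in m.
Only numpy, scipy, OpenCV 4.12 (cv2) and the standard library are available. Lean on these libraries where they do the work, as an engineer would, in place of code of your own. Each camera call takes 0.05 s, during which the arm holds its last target. There are 200 camera calls.

## Working session

There is one attempt and no reset: what is moved stays moved. The work goes in short steps, each a Python script; the robot and the scene stay as the last script left them, time stands still between calls to the robot, and variables do not carry over. Pictures are saved under pics/ and viewed, about 8 in all and at most 12, crops included, and the job is handed in when it is done.

```bash
mkdir -p pics; ls
python3 - <<'E'
from cell import env
import cv2,numpy as np
print(env.read_clock(),env.read_tcp_pos(),env.read_tool_rot(),env.read_width())
ims=[]
for n in("scene","top"):
    p=env.capture(n); ims.append(p["pixels"])
    print(n,p["eye"],p["vertical_fov"],p["D"])
    for q in("carrier_grip","carrier","enclosure_port","enclosure","sampler","drawer_front","drawer_bay","spare"):
        print(q,[(np.round(d["at"],4).tolist(),round(d["conf"],2)) for d in env.spot_point(p,q)[:3]])
cv2.imwrite("pics/a.png",cv2.cvtColor(np.vstack(ims),cv2.COLOR_RGB2BGR)[:, :][::1])
for i,n in enumerate(("scene","top")): cv2.imwrite(f"pics/{n}.png",cv2.cvtColor(ims[i],cv2.COLOR_RGB2BGR))
E
```

```text
pics
0.0 [0.2105549  0.5881019  0.22983143] [-5.37340876e-01 -3.09517121e+00  1.90480956e-03] 0.094385512677858
scene [ 1.29514256 -0.7237818   1.24050194] 48.836655544749135 [0.03069019 0.         0.         0.         0.        ]
carrier_grip [([0.7646, 0.1492, 0.0606], 0.75), ([0.3413, 0.2946, 0.0601], 0.66), ([0.3562, 0.1261, 0.064], 0.65)]
carrier [([0.3538, 0.1213, 0.0001], 0.87), ([0.758, 0.1476, 0.0009], 0.87), ([0.6655, 0.0184, -0.0027], 0.85)]
enclosure_port [([0.5561, 0.2197, 0.1475], 0.79)]
enclosure [([0.5601, 0.217, 0.0028], 0.56)]
sampler [([0.5844, -0.2329, 0.0047], 0.66)]
drawer_front [([0.5095, -0.2344, 0.0839], 0.62)]
drawer_bay [([0.5822, -0.2647, 0.0217], 0.68)]
spare [([0.4488, -0.0035, -0.0005], 0.8)]
top [ 0.38090954 -0.02278483  1.2580503 ] 52.3825997748406 [-0.09089434  0.          0.          0.          0.        ]
carrier_grip [([0.3554, 0.1287, 0.0604], 0.94), ([0.7582, 0.1427, 0.0656], 0.79), ([0.563, 0.2141, 0.1219], 0.72)]
carrier [([0.3412, 0.2903, -0.001], 0.87), ([0.557, 0.2174, 0.0613], 0.83), ([0.7593, 0.1463, -0.0024], 0.73)]
enclosure_port [([0.5832, -0.4719, -0.0009], 0.61)]
enclosure [([0.5613, 0.2153, 0.0007], 0.89)]
sampler [([0.5841, -0.2332, 0.0007], 0.73)]
drawer_front [([0.5107, -0.234, 0.0844], 0.7), ([0.5671, 0.4676, -0.0018], 0.41)]
drawer_bay [([0.5821, -0.2664, 0.0174], 0.94), ([0.4339, -0.5335, -0.0023], 0.48)]
spare [([0.4493, 0.0009, 0.0018], 0.57)]
```

View pics/scene.png

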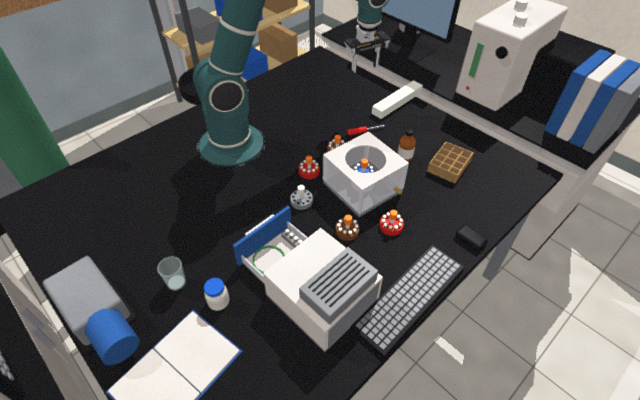

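View pics/top.png

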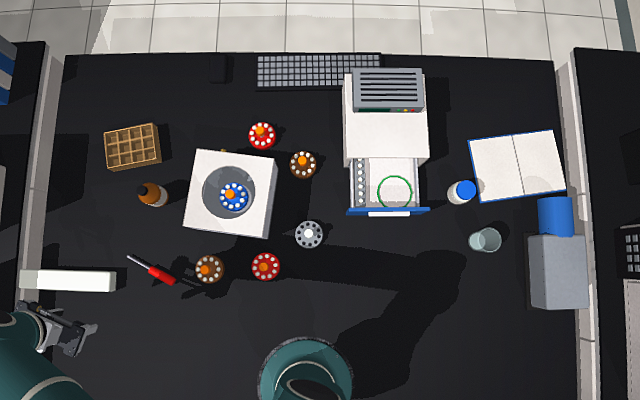

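The target is the blue carrier with the orange knob in the enclosure on the left: scene about (364,166), top about (234,197). The red and brown carriers are decoys. The open drawer, with its green collar at top (394,191), is on the right. I'll hover over the port and measure with the wrist camera.

```bash
cat > h.py <<'E'
from cell import env
import cv2,numpy as np
from scipy.spatial.transform import Rotation as R
def ori(psi=0.): return (R.from_euler('z',psi)*R.from_rotvec([0,-np.pi+1e-6,0])).as_rotvec()
def wrist():
    T=np.eye(4);T[:3,3]=env.read_tcp_pos();T[:3,:3]=R.from_rotvec(env.read_tool_rot()).as_matrix()
    p=env.capture("wrist"); p["T"]=T@np.array(p["mount"]); return p
def K(p):
    f=200/np.tan(np.radians(p["vertical_fov"])/2); return np.array([[f,0,p["cx"]],[0,f,p["cy"]],[0,0,1]])
def px2w(p,uv,z):
    """pixels -> world points on the plane at height z"""
    q=cv2.undistortPoints(np.float64(uv).reshape(-1,1,2),K(p),np.float64(p["D"])).reshape(-1,2)
    d=np.c_[q,np.ones(len(q))]@p["T"][:3,:3].T; e=p["T"][:3,3]
    return e+d*((z-e[2])/d[:,2])[:,None]
def w2px(p,X):
    Ti=np.linalg.inv(p["T"]); return cv2.projectPoints(np.float64(X).reshape(-1,1,3),cv2.Rodrigues(Ti[:3,:3])[0],Ti[:3,3],K(p),np.float64(p["D"]))[0].reshape(-1,2)
def save(p,n): cv2.imwrite(f"pics/{n}.png",cv2.cvtColor(p["pixels"],cv2.COLOR_RGB2BGR))
def spots(p,*qs):
    for q in qs: print(q,[(np.round(d["at"],4).tolist(),round(d["conf"],2)) for d in env.spot_point(p,q)[:3]])
E
python3 - <<'E'
from h import *
env.reach([0.50,0.217,0.36],ori())
p=wrist(); save(p,"w1")
print(env.read_clock(),env.read_tcp_pos(),np.round(p["T"],3).tolist(),p["vertical_fov"])
spots(p,"carrier_grip","carrier","enclosure_port","enclosure")
hsv=cv2.cvtColor(p["pixels"],cv2.COLOR_RGB2HSV)
m=cv2.inRange(hsv,(8,150,120),(20,255,255))
n,l,s,c=cv2.connectedComponentsWithStats(m)
for i in range(1,n):
    if s[i,4]>100: print(s[i],c[i],px2w(p,c[i],.138))
print("port px",w2px(p,[[.558,.217,.15]]))
E
```

```text
2.725 [0.49963957 0.21793652 0.3596861 ] [[-0.0, 0.968, 0.251, 0.426], [1.0, 0.0, 0.0, 0.218], [0.0, 0.251, -0.968, 0.515], [0.0, 0.0, 0.0, 1.0]] 58.441850305127595
carrier_grip [([0.3422, 0.2956, 0.0631], 0.95), ([0.3524, 0.126, 0.062], 0.82), ([0.5613, 0.2177, 0.1212], 0.78)]
carrier [([0.3453, 0.2928, -0.005], 0.88), ([0.3505, 0.1222, -0.0025], 0.73), ([0.5531, 0.2151, 0.0646], 0.65)]
enclosure_port [([0.561, 0.2196, 0.1546], 0.68)]
enclosure []
[375  22  26  26 491] [388.16293279  34.73319756] [[0.35364799 0.2835052  0.138     ]]
[228  32  26  27 498] [240.78915663  45.26305221] [[0.36324879 0.13934509 0.138     ]]
[508 199  38  24 618] [527.11003236 210.7038835 ] [[0.53177794 0.44523462 0.138     ]]
[310 215  22  25 431] [320.19489559 227.27610209] [[0.55088991 0.21727128 0.138     ]]
port px [[319.93223493 237.03799538]]
```

View pics/w1.png

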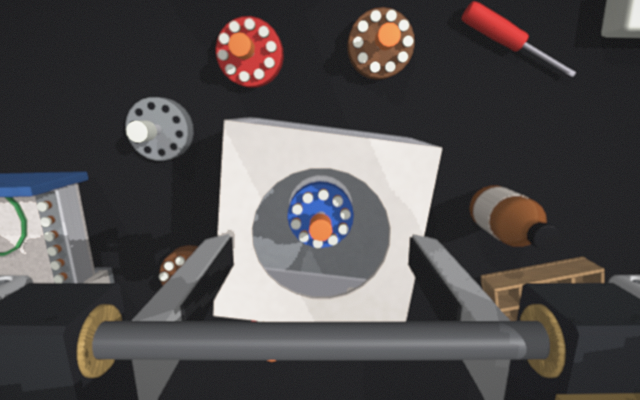

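Run:
```python
from h import *
env.reach([0.56,0.217,0.30],ori())
p=wrist()
hsv=cv2.cvtColor(p["pixels"],cv2.COLOR_RGB2HSV)
m=cv2.inRange(hsv,(4,120,60),(22,255,255)); m[:, :200]=0;m[:,440:]=0
n,l,s,c=cv2.connectedComponentsWithStats(m)
for i in range(1,n):
    if s[i,4]>80: print(s[i],c[i],px2w(p,c[i],.138))
spots(p,"carrier_grip","carrier","enclosure_port")
bgr=cv2.cvtColor(p["pixels"],cv2.COLOR_RGB2BGR)
big=cv2.resize(bgr,None,fx=1,fy=1)
t=np.linspace(0,2*np.pi,60)
def circ(c,r,z): return np.c_[c[0]+r*np.cos(t),c[1]+r*np.sin(t),0*t+z]
def dr(X,col):
    cv2.polylines(big,[np.int32(w2px(p,X)*16)],True,col,1,cv2.LINE_AA,4)
for c0,col in(((.553,.217),(0,255,0)),((.558,.217),(255,0,255))): dr(circ(c0,.013,.138),col)
dr(circ((.558,.217),.042,.084),(255,0,255))
dr(circ((.5600,.2175),.075,.15),(0,255,255))
u=w2px(p,[[.558,.217,.13]])[0];x,y=max(0,int(u[0])-125),max(0,int(u[1])-95);print(u,x,y)
cv2.imwrite("pics/w2.png",cv2.resize(big[y:y+190,x:x+250],None,fx=3,fy=3,interpolation=cv2.INTER_CUBIC))
```

```text
[363   0  59  16 426] [391.36619718   7.41784038] [[0.40504824 0.27366659 0.138     ]]
[308 172  27  31 650] [321.34769231 186.96461538] [[0.55264018 0.21718681 0.138     ]]
carrier_grip [([0.5583, 0.2185, 0.1241], 0.77), ([0.6643, 0.0186, 0.0597], 0.69)]
carrier [([0.7656, 0.1475, -0.0003], 0.87), ([0.6656, 0.0161, 0.0003], 0.73), ([0.5549, 0.2148, 0.0586], 0.67)]
enclosure_port [([0.5599, 0.2182, 0.1234], 0.35)]
[321.14088586 190.84169787] 196 95
```

View pics/w2.png

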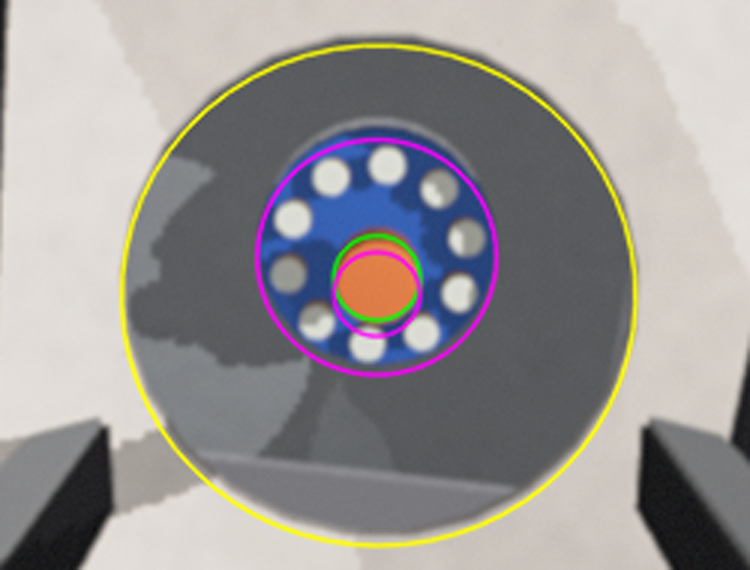

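Run:
```python
from h import *
env.grip(0.06)
env.reach([0.5535,0.2172,0.22],ori())
print(env.read_contact_force())
print(env.move_straight([0.5535,0.2172,0.132],speed=0.08,max_force=8),env.read_tcp_pos(),env.read_contact_force())
env.grip(0.0,force=30)
print("w",env.read_width(),env.read_contact_force(),env.read_clock())
env.move_straight([0.5535,0.2172,0.29],speed=0.08)
print("w",env.read_width(),env.read_contact_force(),env.read_tcp_pos(),env.read_clock())
env.reach([0.47,-0.255,0.36],ori())
p=wrist(); save(p,"w3"); np.save("T3.npy",p["T"])
print(env.read_width(),env.read_tcp_pos(),env.read_clock())
spots(p,"drawer_front","drawer_bay","sampler","carrier_grip")
m=env.regions_of(p,"drawer_bay")
hsv=cv2.cvtColor(p["pixels"],cv2.COLOR_RGB2HSV)
g=cv2.inRange(hsv,(45,100,60),(85,255,255)); ys,xs=np.nonzero(g)
W=px2w(p,np.c_[xs,ys],.025); print("green",len(xs),W.min(0),W.max(0))
b=cv2.inRange(hsv,(100,120,60),(120,255,255));print("blue",b.sum()/255)
```

```text
[0.01395995 0.07600672 1.01075389]
False [0.55378325 0.21732407 0.13251156] [-0.03717779  0.19761251  0.84649094]
w 0.025642165395910112 [0.08542303 1.32526503 0.18994928] 6.5583
w 0.02530664673116899 [-0.75187526  0.33376647 -3.10568648] [0.55340451 0.21716166 0.28967014] 8.6833
0.02564220630981841 [ 0.47061108 -0.25398615  0.35976312] 10.5
drawer_front [([0.4349, -0.5322, 0.0029], 0.74)]
drawer_bay []
sampler []
carrier_grip [([0.4768, -0.252, 0.3501], 0.96), ([0.6669, 0.0188, 0.0611], 0.93)]Traceback (most recent call last):
  File "<stdin>", line 17, in <module>
  File "h.py", line 12, in px2w
    q=cv2.undistortPoints(np.float64(uv).reshape(-1,1,2),K(p),np.float64(p["D"])).reshape(-1,2)
      ~~~~~~~~~~~~~~~~~~~^^^^^^^^^^^^^^^^^^^^^^^^^^^^^^^^^^^^^^^^^^^^^^^^^^^^^^^^
cv2.error: OpenCV(4.12.0) /io/opencv/modules/calib3d/src/undistort.dispatch.cpp:347: error: (-215:Assertion failed) CV_IS_MAT(_src) && CV_IS_MAT(_dst) && (_src->rows == 1 || _src->cols == 1) && (_dst->rows == 1 || _dst->cols == 1) && _src->cols + _src->rows - 1 == _dst->rows + _dst->cols - 1 && (CV_MAT_TYPE(_src->type) == CV_32FC2 || CV_MAT_TYPE(_src->type) == CV_64FC2) && (CV_MAT_TYPE(_dst->type) == CV_32FC2 || CV_MAT_TYPE(_dst->type) == CV_64FC2) in function 'cvUndistortPointsInternal'
```

View pics/w3.png

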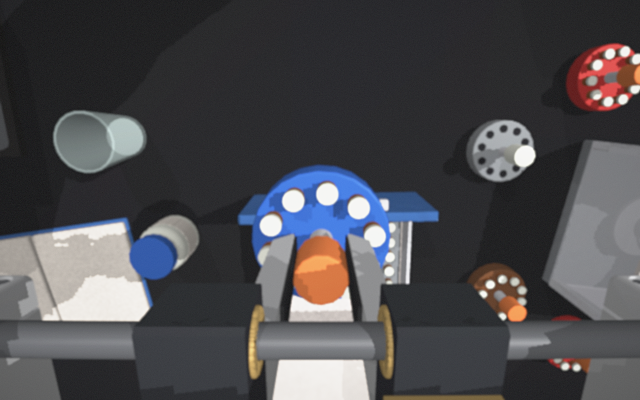

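The carrier is held upright (knob about (320,270)), but it hides the bay. I'll look again from further over, with the bay towards the image top.

Run:
```python
from h import *
env.move_straight([0.66,-0.26,0.36],speed=0.2)
p=wrist()
print(env.read_width(),env.read_tcp_pos(),env.read_clock())
spots(p,"drawer_front","drawer_bay","sampler")
hsv=cv2.cvtColor(p["pixels"],cv2.COLOR_RGB2HSV)
g=cv2.inRange(hsv,(45,90,50),(90,255,255))
n,l,s,c=cv2.connectedComponentsWithStats(g); k=1+s[1:,4].argmax()
ys,xs=np.nonzero(l==k)
W=px2w(p,np.c_[xs,ys],.025); print("green",s[k],W.min(0),W.max(0),(W.min(0)+W.max(0))/2)
b=cv2.inRange(hsv,(100,120,50),(125,255,255)); b[110:]=0
n,l,s,c=cv2.connectedComponentsWithStats(b); k=1+s[1:,4].argmax()
ys,xs=np.nonzero(l==k); print("blue",s[k])
# top row of outer face's upper edge, z=.116: topmost blue pixel by column
e=np.array([(x,ys[xs==x].min()) for x in np.unique(xs)]); e2=np.array([(x,ys[xs==x].max()) for x in np.unique(xs)])
for E_ in(e,e2):
    E_=E_[8:-8]; X=px2w(p,E_,.116); f=np.polyfit(X[:,1],X[:,0],1); r=X[:,0]-np.polyval(f,X[:,1]); k=abs(r)<.004; f=np.polyfit(X[k,1],X[k,0],1)
    print("edge yaw deg",np.degrees(-np.arctan(f[0])),"x at y=-.234",np.polyval(f,-.234),"y",X[:,1].min(),X[:,1].max(),"rms",r.std())
bgr=cv2.cvtColor(p["pixels"],cv2.COLOR_RGB2BGR)
t=np.linspace(0,2*np.pi,60)
for r in(.049,):
  cc=(.580,-.267); cv2.polylines(bgr,[np.int32(w2px(p,np.c_[cc[0]+r*np.cos(t),cc[1]+r*np.sin(t),0*t+.025])*16)],True,(255,0,255),1,cv2.LINE_AA,4)
cv2.imwrite("pics/w4.png",cv2.resize(bgr[:250,180:480],None,fx=2.4,fy=2.4,interpolation=cv2.INTER_CUBIC))
```

```text
0.025518529101885148 [ 0.65938369 -0.26026627  0.36039368] 11.9
drawer_front [([0.5187, -0.2309, 0.0827], 0.6)]
drawer_bay [([0.5812, -0.2693, 0.0196], 0.77)]
sampler [([0.5833, -0.2331, -0.0036], 0.86)]
green [275  65  81  82 569] [ 0.52831653 -0.32110967  0.025     ] [ 0.63224252 -0.21477609  0.025     ] [ 0.58027953 -0.26794288  0.025     ]
blue [ 233   34  227   31 4760]
edge yaw deg 1.1672815136138446 x at y=-.234 0.5124834687956178 y -0.34278416308951387 -0.12549968437259768 rms 0.0010632263051376007
edge yaw deg 1.4383111999553324 x at y=-.234 0.5328142825265695 y -0.34362081496765584 -0.12435501895019427 rms 0.0017640170919353483
```

View pics/w4.png

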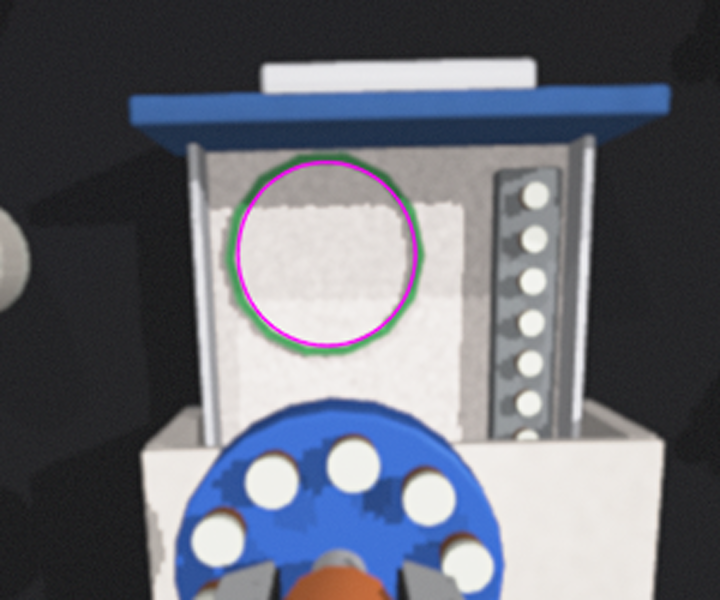

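Run:
```python
from h import *
p=wrist(); tcp=np.array(env.read_tcp_pos())
hsv=cv2.cvtColor(p["pixels"],cv2.COLOR_RGB2HSV)
b=cv2.inRange(hsv,(100,120,40),(125,255,255)); b[:120]=0
n,l,s,c=cv2.connectedComponentsWithStats(b); k=1+s[1:,4].argmax(); print("blue",s[k])
ys,xs=np.nonzero(l==k)
t=np.linspace(0,2*np.pi,200)
for d in(-.005,0,.005):
    P=np.vstack([w2px(p,np.c_[tcp[0]+d+.042*np.cos(t),tcp[1]+.042*np.sin(t),0*t+tcp[2]-.006-h]) for h in(.042,.066)])
    print(d,P.min(0),P.max(0))
```

```text
blue [ 254  167  136  100 5552]
-0.005 [251.03789246 154.69504664] [391.31054859 293.0512153 ]
0 [251.45787053 162.54014802] [390.90234101 300.17870121]
0.005 [251.87405011 170.30112351] [390.49777512 307.22333081]
```

Run:
```python
from h import *
o=ori(np.radians(1.2))
env.move_straight([0.578,-0.2675,0.24],speed=0.15,ori=o)
env.move_straight([0.578,-0.2675,0.105],speed=0.08)
env.pause(0.2)
print("hit",env.move_straight([0.578,-0.2675,0.088],speed=0.015,max_force=3),env.read_tcp_pos(),env.read_contact_force(),env.read_clock())
p=wrist(); save(p,"w5")
env.grip(0.055); print(env.read_width(),env.read_contact_force())
z=env.read_tcp_pos()[2]
env.move_straight([0.578,-0.2675,z+0.06],speed=0.06)
env.move_straight([0.578,-0.2675,0.30],speed=0.2)
env.move_straight([0.62,-0.25,0.36],speed=0.2)
p=wrist()
print(env.read_clock()); spots(p,"drawer_front","drawer_bay","carrier_grip","carrier")
bgr=cv2.cvtColor(p["pixels"],cv2.COLOR_RGB2BGR)
t=np.linspace(0,2*np.pi,60)
for cc,r,z,col in(((.580,-.2675),.049,.025,(255,0,255)),((.580,-.2675),.042,.043,(0,255,255)),((.580,-.2675),.013,.097,(0,255,0))):
    cv2.polylines(bgr,[np.int32(w2px(p,np.c_[cc[0]+r*np.cos(t),cc[1]+r*np.sin(t),0*t+z])*16)],True,col,1,cv2.LINE_AA,4)
cv2.imwrite("pics/w6.png",cv2.resize(bgr[:250,180:480],None,fx=2.4,fy=2.4,interpolation=cv2.INTER_CUBIC))
```

```text
hit True [ 0.57813279 -0.26735344  0.09095966] [0.27805905 1.17580676 6.33107556] 16.1167
0.055169753213628554 [-0.56272483  1.00057889  0.82107206]
19.4417
drawer_front [([0.5166, -0.2331, 0.0833], 0.59)]
drawer_bay []
carrier_grip [([0.7645, 0.1512, 0.0611], 0.88), ([0.6627, 0.0188, 0.0584], 0.85), ([0.5864, -0.2658, 0.0814], 0.69)]
carrier [([0.7627, 0.1455, -0.0005], 0.84), ([0.6637, 0.0149, 0.0019], 0.7), ([0.5801, -0.2678, 0.0199], 0.61)]
```

View pics/w6.png

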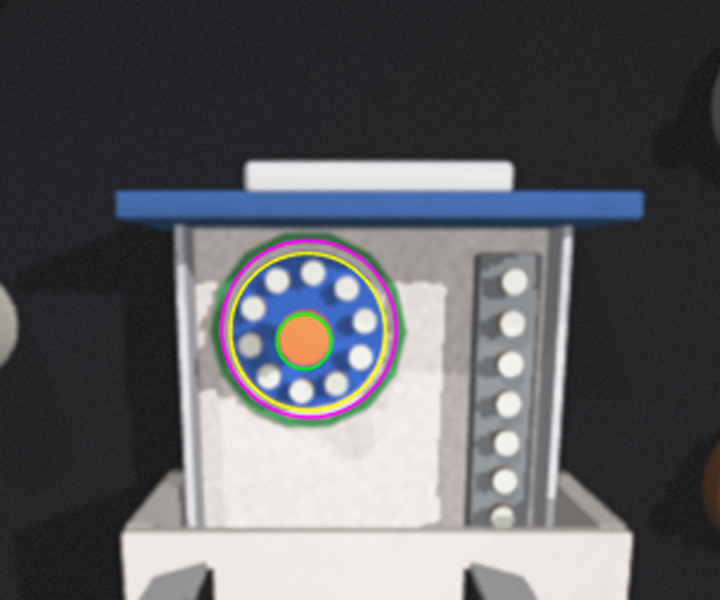

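The carrier is centred and upright in the collar and released. Now I'll close the fingers and push on the centre line.

Run:
```python
from h import *
a=np.radians(1.2); o=ori(a); d=np.array([np.cos(a),np.sin(a),0])
env.grip(0.0)
c=np.array([0.512,-0.234,0.100])   # outer face, centre line, TCP height
env.move_straight(c-d*.07+[0,0,.22],speed=0.25,ori=o)
env.move_straight(c-d*.07,speed=0.15)
env.move_straight(c-d*.035,speed=0.1); env.pause(.2)
print(env.read_contact_force())
h=env.move_straight(c-d*.005,speed=0.015,max_force=1.5)
t=np.array(env.read_tcp_pos()); s0=(t-c)@d; print("contact",h,s0,env.read_contact_force(),env.read_clock())
print("push",env.move_straight(c+d*(s0+.110),speed=0.06,max_force=15),env.read_contact_force(),(np.array(env.read_tcp_pos())-c)@d-s0)
print("home",env.move_straight(c+d*(s0+.158),speed=0.025,max_force=12),env.read_contact_force(),(np.array(env.read_tcp_pos())-c)@d-s0,env.read_clock())
```

```text
[ 0.02415872  0.05221602 -0.06363912]
contact True -0.021019396830872842 [-0.84701721  0.0339624  -0.35436214] 24.8333
push False [ 0.17648442 -0.81850203 -0.08356391] 0.10998620983267485
home True [-0.86015704 -0.19290179 -0.91018782] 0.14105413083725607 28.0417
```

Run:
```python
from h import *
a=np.radians(1.2); d=np.array([np.cos(a),np.sin(a),0])
c=np.array([0.512,-0.234,0.100]); g=lambda:(np.array(env.read_tcp_pos())-c)@d+.02102
env.pause(.3); print(g(),env.read_contact_force())
print(env.move_straight(c+d*(.150-.02102),speed=0.015,max_force=10),g(),env.read_contact_force())
env.pause(.2); print(g(),env.read_contact_force())
t=np.array(env.read_tcp_pos())
env.move_straight(t-d*.08,speed=0.1)
env.move_straight(t-d*.08+[0,0,.25],speed=0.2)
env.reach([0.50,-0.10,0.36],ori())
p=env.capture("top"); p["T"]=np.eye(4); p["T"][:3,3]=p["eye"]; o=np.array(p["orientation"]); p["T"][:3,:3]=R.from_rotvec(o).as_matrix() if o.size==3 else o
save(p,"t2"); print(env.read_clock()); spots(p,"drawer_front","drawer_bay","sampler","carrier")
s=env.capture("scene"); spots(s,"drawer_front","sampler"); 
im=np.vstack([p["pixels"][40:260,120:520],s["pixels"][120:340,150:550]])
cv2.imwrite("pics/end.png",cv2.resize(cv2.cvtColor(im,cv2.COLOR_RGB2BGR),None,fx=1.35,fy=1.35,interpolation=cv2.INTER_CUBIC))
```

```text
0.14077152292086248 [-0.07870882  0.246855   -0.1720102 ]
True 0.14095830136434814 [ 0.4130679  -0.18533254  0.2595917 ]
0.14084052055557078 [ 0.14393074  0.68111657 -0.05667644]
31.8417
drawer_front []
drawer_bay []
sampler []
carrier [([0.7614, 0.1477, 0.0016], 0.97), ([0.341, 0.292, 0.0033], 0.84), ([0.6712, 0.0208, 0.0006], 0.79)]
drawer_front [([0.6508, -0.23, 0.0844], 0.75), ([0.5842, -0.4703, -0.0011], 0.75), ([0.4345, -0.5281, -0.0005], 0.38)]
sampler [([0.5799, -0.2318, 0.0007], 0.91), ([0.5636, 0.4725, 0.0019], 0.48)]
```

View pics/end.png

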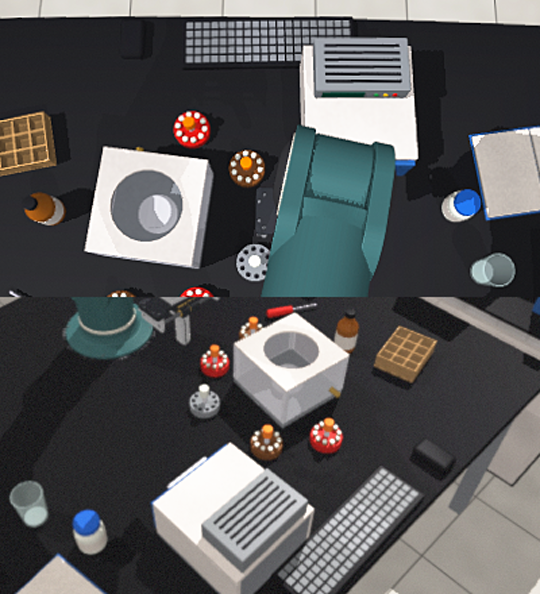

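Run:
```python
from h import *
env.reach([0.66,-0.234,0.34],ori(np.radians(1.2)))
p=wrist(); spots(p,"drawer_front","sampler")
cv2.imwrite("pics/w7.png",cv2.resize(cv2.cvtColor(p["pixels"],cv2.COLOR_RGB2BGR)[60:260,160:480],None,fx=2.4,fy=2.4,interpolation=cv2.INTER_CUBIC))
env.reach([0.5,0.0,0.4],ori()); print(env.read_clock(),env.read_contact_force())
```

```text
drawer_front [([0.6583, -0.2262, 0.0809], 0.75)]
sampler []
34.3083 [ 0.15655808 -0.43998312 -0.62156337]
```

View pics/w7.png

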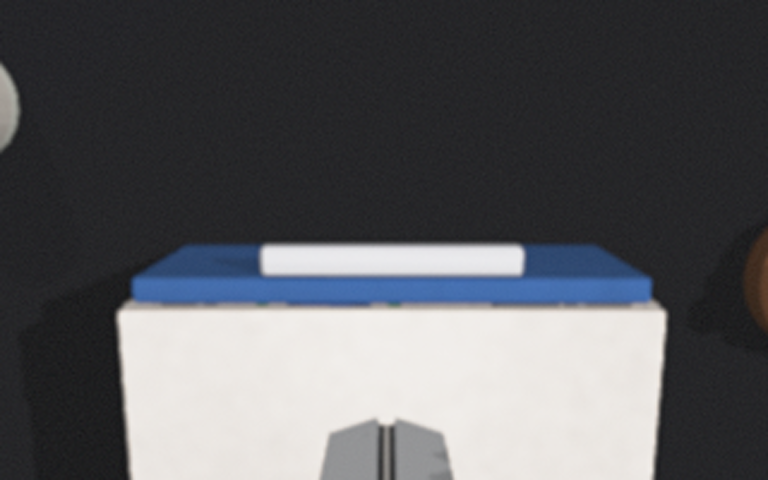

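Run:
```python
from h import *
p=wrist()  # calibration only; recompute pose of the last look
T=np.eye(4);T[:3,:3]=R.from_rotvec(ori(np.radians(1.2))).as_matrix();T[:3,3]=[.66,-.234,.34]
p["T"]=T@np.array(p["mount"])
for row,z in((277,.116),(302,.116),(310,.13)): print(row,z,px2w(p,[160+390/2.4,60+row/2.4],z))
```

```text
277 0.116 [[ 0.65348836 -0.23232561  0.116     ]]
302 0.116 [[ 0.66490624 -0.23208058  0.116     ]]
310 0.13 [[ 0.66554109 -0.23214054  0.13      ]]
```

```bash
python3 -c "
from cell import env
env.sign_off(); print(env.read_clock())"
```

```text
the job is handed in; nothing more can be done
the job is handed in; nothing more can be done
```

The blue carrier is in the green collar, the drawer is fully home, and the job is handed in. I signed off just after 34 s on the robot's clock, against the 61 s limit.

- **Lift:** I gripped the carrier by its orange knob and lifted it straight out through the port. I saw no sign of contact with the enclosure: the force readings showed only the carrier's weight.
- **Placing:** I set it down under a force limit, with about 9 N of force change at touchdown, and released it. A wrist picture then showed it upright and centred in the collar to within 1–2 mm.
- **Drawer:** I pushed on the lip on the centre line for 141 mm of travel. A second push met the 10 N limit with only about 0.2 mm more movement, which means a hard stop. From the last picture, the panel's back edge is within 1 mm of the cabinet front.
- **Clear of everything:** The arm is in free space, and the other things on the bench looked undisturbed in the final pictures.

**Checks that disagreed or could not be made:**
- **Drawer position from the networks:** Their estimates of the closed drawer front scattered by a few millimetres (x of 0.651 and 0.658 m). The arm also hid the sampler from the top camera. I relied on the push travel and the edge measurement instead.
- **Carrier after closing:** I could not see it inside the closed drawer. Its final position there is inferred from the smooth push.

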